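Move a push-fit stop end to the other air outlet

ROBOT

A 6-joint arm with a two-finger parallel gripper is mounted at the origin on the work surface. World frame = base frame: x ahead of the robot, y to its left, z up, the work surface at z = 0. Lengths are in m, angles in rad, forces in N, time in s.
With the tool pointing down it reaches from about 0.3 to 0.85 m from the base axis. Payload 5.4 kg.
Tool frame: the origin (TCP) lies midway between the tips of the shut fingers; the grasp point (between the pads) lies 19 mm behind it; z points along the fingers, y is the line along which they close (so a half turn about z gives the same grasp; the last joint's range is limited). The gripper opens to 85 mm and grips with 20 to 120 N. Pads are 22 mm wide; open, the fingers measure 114 mm over their backs; the gripper's body (76 mm by 85 mm) begins 54 mm behind the grasp point. The pads swing forward as they close: fully open they stand 13 mm farther back than shut.
Start: joints at [-1.392, 0.158, 1.597, -0, 1.386, -0.21], TCP at [0.218, -0.532, 0.231] pointing down, gripper open.
Joint ranges: [-2.91, 2.91], [-0.94, 2.29], [0.18, 2.7], [-1.29, 4.43], [0.17, 2.64], [-3, 3]. Speed limits (rad/s): [2.57, 2.57, 3.14, 3.14, 3.14, 3.14].

INTERFACE

Orientations are given as a unit quaternion [w, x, y, z].
In Python, from rig import arm gives the robot as it stands.
- The arm moves only by the shell command python3 -m jog 'ROWS'. ROWS is JSON, a list of rows, each an object with "grip": the opening, from -1 (shut) to 1 (fully open), so that 0 is half open; "delta_pos": the shift along the tool's x, y, z in mm, a list of three; "rot": the turn, a rotation vector about the tool's x, y, z in rad, a list of three. In form: [{"grip": grip, "delta_pos": [dx, dy, dz], "rot": [rx, ry, rz]}, ...]. A call has 1 to 20 rows; each row shifts and turns the commanded pose from where the row before left it, along the tool's axes as they then stand; what a row does not reach is not made up. A row lasts 1/8 s, in which the tool goes at most 62.5 mm and 10.7 degrees, less where a joint would pass 70% of its speed; a pose out of reach is approached as far as the arm can. A call is refused whole if a number of a shift passes 62.5 or a number of a turn 0.188, either way. A call with a gripper value outside its range is refused whole. The fingers move at their own pace and stop on an object; the grip force is fixed at half the most. Time passes only in rows, so rows that do not move let the fingers close. It gives the time, the measured TCP pose, the force, the opening and the grip force at its end, in the units of the state.
- arm.sense(): the state, without advancing time (a new reading comes with each control period).
- arm.camera(name): name is "side" or "top"; returns (picture, depth): 480x640x3 uint8, red, green, blue; 480x640 float32, m along the optical axis (not along the pixel's ray), 0 where there is no reading.
- arm.camera_info(name): a dict with "intrinsics" (3x3 intrinsics, pixels), "R" (3x3) and "t" (3): a world point X has camera coordinates R X + t. Camera axes: x right, y down, z forward; pixel columns grow to the right and rows downward; lengths in m; the calibration is good to about 2 mm. A picture is of the moment at which its call begins. camera_info takes no time and is no camera call.
- arm.job_done(): hands the job in; it is judged then, once.
The state is a dict: "time_s": time; "joints": joint angles; "joint_vel": joint speeds; "joint_efforts": joint torques, N m; "eef_pos": TCP position; "tool_rot": TCP orientation; "ft_force": force on the tool from outside, world axes, zero at the start; "wrist_torque": the same for the moment, N m; "width": opening from 0.0 (shut) to 1.0 (fully open); "grasp_force": force on a finger pad.
Only numpy, scipy, OpenCV 4.12 (cv2) and the standard library are available. Lean on these libraries where they do the work, as an engineer would, in place of code of your own. Each camera call takes 0.05 s, during which the arm holds its last target. There are 200 camera calls.

TASK

A jig needs the air outlet that the push-fit stop end is closing: ease the stop end further on to free its teeth, press its collet ring in towards its body and keep it pressed while you draw the stop end off the tube, without wrenching. Then push it fully home on the tube of the other, open outlet, so that the ring springs out and the collet holds it. Work gently, and leave the tape roll, the sanding block and the glue bottle where they are.

Things in the scene. Friction and masses are not known exactly. Their poses are not given: they have to be found in the camera images.
- outlet_capped: Bench air outlet, bolted down, whose tube the stop end closes at the start (left or right). Aluminium post 40 x 40 x 82 mm (85 over a top plug) on a 70 x 64 x 8 mm foot; gauge on its +x side. Origin on the bench under the post's centre, z up. A rigid bare steel tube, 15 mm diameter, sticks out level to its own -x, axis 60 mm up, end 117 mm from the origin; a 26 mm nut hides its first 8 mm
- outlet_open: Bench air outlet, bolted down, whose tube is open at the start. Aluminium post 40 x 40 x 82 mm (85 over a top plug) on a 70 x 64 x 8 mm foot; gauge on its +x side. Origin on the bench under the post's centre, z up. A rigid bare steel tube, 15 mm diameter, sticks out level to its own -x, axis 60 mm up, cut by hand: end 112 to 122 mm from the origin; a 26 mm nut hides its first 8 mm
- capped_tube_end (a point): Centre of the end face of the first outlet's tube; axes as that outlet's, so +x runs along the tube to the post. Both tubes have a coned 7 mm nose and behind it an 8.5 mm long groove in which the collet's teeth catch
- stop_end: Push-fit stop end: ribbed white cap, 34 mm diameter, 40 mm long, about 0.1 kg. Origin mid-body on its axis; own x is the axis, +x out of the mouth, so to the post when on a tube. Flat closed end at x = -20 mm, mouth at +20 mm, bore 17 mm wide, 34 mm deep. Locked on a tube it sits 3 mm short of fully home (tube end at the bore's bottom), held out by a washer there. Its seal drags with 4 to 8 N
- stop_mouth (a point): Centre of the mouth face, 20 mm from the stop end's origin, axes as its. Locked it lies 31, fully home 34 mm past the tube's end. Out of it stands the black collet ring, by 5 mm, outside 28, inside 17 mm: a 6 mm high band of its face shows above the tube, for one fingertip clear of the tube, the other on the closed end: 45 mm apart, 42 with the ring in
- collet_ring (a joint): Travel of the ring into the body, m: 0 out (teeth gripping), 0.003 fully in (teeth free; over 0.002 if the teeth ride on a tube not yet home). Its spring gives 7.5 N out, 12 N in. The teeth travel with the ring, so it goes in only while the stop end is pushed on (2 to 3 mm, towards home), not while it is pulled outward; once in, and kept in, only the seal drags
- tape_roll: loose roll of masking tape, 104 mm diameter, 24 mm high, origin under its centre
- sanding_block: loose wooden sanding block 62 x 105 x 36 mm, origin under its centre
- glue_bottle: loose glue bottle, 56 mm diameter, 150 mm high, origin under its centre
- washer (a joint): How far a tube's end has pressed in the rubber washer on the bottom of the stop end's bore, m: 0 untouched, 0.0009 when the teeth hold the tube (it keeps them taut), 0.003 pushed fully home. It presses back with 3 to 8 N. So locked there is no rattle: to press the ring, push the stop end on 2 to 3 mm against it

How it is judged:
On the way:
1. the stop end is drawn clear of the tube it closed (x of stop_mouth in the frame of capped_tube_end below -0.002 m), for 0.1 s.
At the end, for the whole second after the job is handed in: The stop end sits on the open outlet's tube, its mouth within 3 mm of the tube's axis and 70 to 95 mm from the post's centre, lined up within 0.12 rad, the tube's end on its washer (pressed by over 0.4 mm), collet ring sprung out again (in by less than 1 mm), at rest (below 10 mm/s) (x of stop_mouth in the frame of outlet_open between -0.095 and -0.07 m and y of stop_mouth in the frame of outlet_open between -0.003 and 0.003 m and z of stop_mouth in the frame of outlet_open between 0.057 and 0.063 m and angle between the x axis of stop_end and the x axis of outlet_open, either way round below 0.12 rad and value of joint washer above 0.0004 m and value of joint collet_ring below 0.001 m and linear speed of stop_end below 0.01 m/s); the robot touches nothing.
It fails at once if the stop end is wrenched or jammed on a tube: more than 40 N between it and an outlet (contact force between stop_end and outlet_capped above 40 N or contact force between stop_end and outlet_open above 40 N).
It fails at once if the fingers press on an outlet or its tube with more than 30 N (contact force between the fingers and outlet_capped above 30 N or contact force between the fingers and outlet_open above 30 N).
It fails at once if the tape roll, the sanding block or the glue bottle is shifted by more than 20 mm (distance of any of tape_roll, sanding_block, glue_bottle from where it was at the start of the episode above 0.02 m).
It also fails if it takes over 51 s, if anything falls off the work surface, if the arm or the gripper's body presses on something with over 40 N, if the wrist force passes 120 N, or if a joint passes its speed limit or range.

## Working session

There is one attempt and no reset: what is moved stays moved. The work goes in short steps, Python scripts to look and compute and a shell command to move; the robot and the scene stay as the last step left them, time stands still between calls to the robot, and variables do not carry over. Pictures are saved under pics/ and viewed, at most 10 in all, crops included, and the job is handed in when it is done.

```bash
mkdir -p pics && ls && python3 - <<'E'
from rig import arm
import numpy as np, cv2
s=arm.sense(); print(s)
for n in ("top","side"):
    p,d=arm.camera(n); np.savez(f"pics/{n}0.npz",p=p,d=d)
    cv2.imwrite(f"pics/{n}0.png",p[:,:,::-1])
    i=arm.camera_info(n); print(n,np.round(i["intrinsics"],1).tolist(),np.round(i["R"],3).tolist(),np.round(i["t"],3).tolist())
E
```

```text
pics
{'time_s': 0.0, 'joints': array([-1.39206102e+00,  1.59083008e-01,  1.59824156e+00, -2.12793455e-05,
        1.38618412e+00, -2.10105597e-01]), 'joint_vel': array([ 0.0018439 ,  0.00020789, -0.00013748, -0.00195252,  0.00117037,
        0.0015411 ]), 'joint_efforts': array([-8.09172616e-04, -3.96003878e+01, -3.31431913e+01, -3.88304215e-04,
        8.20917747e-03, -1.83227598e-05]), 'eef_pos': array([ 0.21785372, -0.53148163,  0.23029314]), 'tool_rot': array([-9.58065187e-04,  9.81158972e-01,  1.93199776e-01,  4.57033418e-06]), 'ft_force': array([ 0.32066236, -0.03543043,  0.27857044]), 'wrist_torque': array([-0.01501438, -0.00437289,  0.01111719]), 'grasp_force': 0.0, 'width': 0.9963291691465156}
top [[600.5, 0.0, 314.9], [0.0, 600.5, 240.5], [0.0, 0.0, 1.0]] [[0.018, -1.0, 0.004], [-0.992, -0.018, -0.124], [0.124, -0.001, -0.992]] [-0.022, 0.647, 1.183]
side [[484.3, 0.0, 325.3], [0.0, 484.3, 248.0], [0.0, 0.0, 1.0]] [[-0.958, -0.285, -0.016], [-0.204, 0.723, -0.66], [0.2, -0.63, -0.751]] [0.609, 0.167, 0.855]
```

View pics/top0.png

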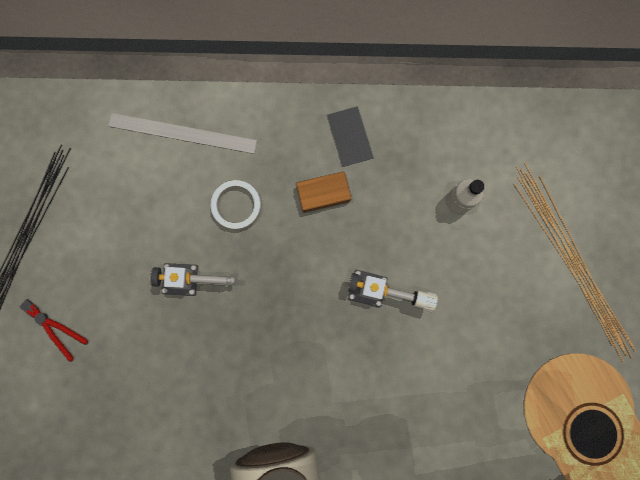

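View pics/side0.png

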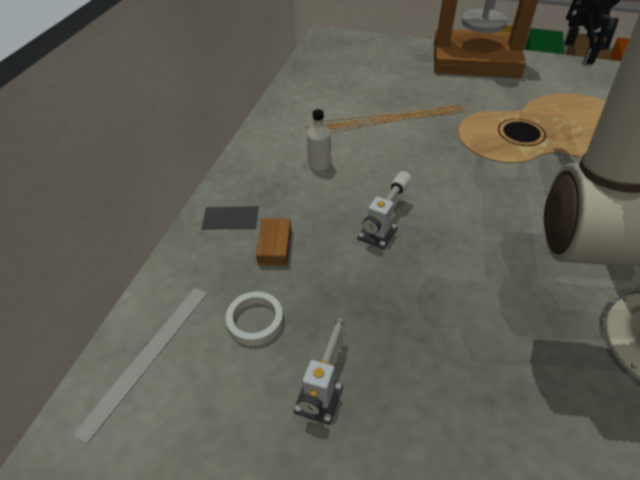

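The top view shows the capped outlet's post at (374,287) with the cap at (426,300). The open outlet's post is at (175,277) with its tube end near (233,280). Both tubes run roughly along world -y. The tape (236,205), block (324,191) and bottle (468,195) are clear of them, further away in +x.

```bash
cat > h.py <<'E'
import numpy as np
from rig import arm
def cloud(name,f=None):
    if f: z=np.load(f); p,d=z["p"],z["d"]
    else: p,d=arm.camera(name)
    i=arm.camera_info(name); K,R,t=map(np.array,(i["intrinsics"],i["R"],i["t"]))
    v,u=np.mgrid[:480,:640]; d=d.astype(float)
    c=np.stack([(u-K[0,2])/K[0,0]*d,(v-K[1,2])/K[1,1]*d,d],-1)
    W=(c-t)@R; W[d==0]=np.nan
    return p,W
def ray(name,u,v,z):
    i=arm.camera_info(name); K,R,t=map(np.array,(i["intrinsics"],i["R"],i["t"]))
    o=-R.T@t; r=R.T@np.linalg.inv(K)@[u,v,1]; return o+r*(z-o[2])/r[2]
E
python3 - <<'E'
from h import *
import cv2
for n in ("top","side"):
    p,W=cloud(n,f"pics/{n}0.npz"); z=W[...,2]
    if n=="top": print("bench z",np.nanmedian(z[330:360,200:400]))
    for lab,c in (("capped",(.40,-.08)),("open",(.40,.23))):
        m=(abs(W[...,0]-c[0])<.13)&(abs(W[...,1]-c[1])<.17)
        def fit(lo,hi,extra=True):
            q=W[m&(z>lo)&(z<hi)&extra]; return q
        top=fit(.079,.084)
        r=cv2.minAreaRect(top[:,:2].astype(np.float32)*1000)
        print(n,lab,"post",np.round(top.mean(0),4),r,len(top))
        a=top.mean(0)[:2]
        q=fit(.045,.079); 
        rel=q[:,:2]-a; k=(rel[:,1]<-.033); q=q[k]
        dirn=cv2.fitLine(q[:,:2].astype(np.float32),cv2.DIST_HUBER,0,.001,.001).ravel()
        if dirn[1]<0: dirn=-dirn
        ang=np.arctan2(dirn[1],dirn[0]); s=(q[:,:2]-a)@dirn[:2]
        l=np.array([-dirn[1],dirn[0]])
        print("  n",len(q),"ang",ang,"s",np.percentile(s,[0,1,3,50,100]).round(4),"line pt",dirn[2:],"post offset from line",((a-dirn[2:4])@l).round(4))
        h,e=np.histogram(s,np.arange(-.15,-.03,.01))
        for j in range(len(h)):
            kk=(s>=e[j])&(s<e[j+1]); 
            if kk.any():
                w=(q[kk][:,:2]-a)@l; print("   ",e[j].round(3),h[j],w.min().round(4),w.max().round(4),q[kk][:,2].max().round(4))
E
```

```text
bench z 0.00021285782228806647
top capped post [ 0.5265 -0.2338  0.08  ] ((526.7850341796875, -228.52780151367188), (5.835558891296387, 31.058774948120117), 0.9364752173423767) 12Traceback (most recent call last):
  File "<stdin>", line 16, in <module>
cv2.error: OpenCV(4.12.0) /io/opencv/modules/imgproc/src/linefit.cpp:50: error: (-215:Assertion failed) count > 0 in function 'fitLine2D_wods'
```

```bash
cat > m.py <<'E'
from h import *
import cv2,sys
C={}
for lab,uv in (("capped",(374,287)),("open",(175,277))): C[lab]=ray("top",*uv,.085)[:2]; print(lab,C[lab])
for n in ("top","side"):
    p,W=cloud(n,f"pics/{n}0.npz"); z=W[...,2]
    for lab,c in C.items():
        dx=W[...,0]-c[0]; dy=W[...,1]-c[1]
        top=W[(abs(dx)<.04)&(abs(dy)<.04)&(z>.078)&(z<.090)]
        r=cv2.minAreaRect(top[:,:2].astype(np.float32)*1000)
        a=np.array(r[0])/1000
        q=W[(abs(dx)<.06)&(dy<-.035)&(dy>-.16)&(z>.045)&(z<.082)]
        f=cv2.fitLine(q[:,:2].astype(np.float32),cv2.DIST_HUBER,0,.001,.001).ravel().astype(float)
        if f[1]<0: f[:2]*=-1
        d=f[:2]; l=np.array([-d[1],d[0]]); s=(q[:,:2]-a)@d
        print(n,lab,"post",np.round(a,4),np.round(r[1],1),round(r[2],1),len(top),"ang",np.arctan2(d[1],d[0]).round(4),"postoff",((a-f[2:4])@l).round(4),"smin",np.sort(s)[[0,2,5]].round(4))
        for e in np.arange(-.15,-.03,.01):
            k=(s>=e)&(s<e+.01)
            if k.any(): w=(q[k][:,:2]-f[2:4])@l; print("   ",e.round(3),k.sum(),w.min().round(4),w.max().round(4),q[k][:,2].max().round(4))
E
python3 m.py
```

```text
capped [ 0.55287665 -0.12648312]
open [0.56528787 0.26092442]
top capped post [ 0.5552 -0.1159] [60.4 39.9] 77.9 411 ang 1.3363 postoff 0.0006 smin [-0.1365 -0.1356 -0.1354]
    -0.14 54 -0.0182 0.0164 0.0812
    -0.13 91 -0.0186 0.0165 0.0812
    -0.12 89 -0.0183 0.0166 0.082
    -0.11 89 -0.0175 0.0159 0.0805
    -0.1 86 -0.017 0.0155 0.0801
    -0.09 38 -0.0073 0.0068 0.0702
    -0.08 39 -0.0075 0.0068 0.0747
    -0.07 37 -0.0074 0.0072 0.0731
    -0.06 40 -0.0072 0.0072 0.0708
    -0.05 13 -0.0064 0.0058 0.0694
top open post [0.5654 0.2722] [39.3 57.4] 1.2 404 ang 1.5422 postoff 0.0003 smin [-0.1236 -0.1235 -0.1222]
    -0.13 14 -0.0066 0.0055 0.0723
    -0.12 28 -0.0062 0.0056 0.0694
    -0.11 38 -0.0078 0.0065 0.0743
    -0.1 41 -0.0075 0.0071 0.0724
    -0.09 40 -0.0071 0.0072 0.072
    -0.08 34 -0.0064 0.0071 0.0713
    -0.07 38 -0.0061 0.0064 0.0697
    -0.06 39 -0.0077 0.007 0.0708
    -0.05 12 -0.007 0.0067 0.0709
side capped post [ 0.5543 -0.1153] [59.9 39.8] 79.7 261 ang 1.2706 postoff 0.0047 smin [-0.136  -0.1348 -0.1344]
    -0.14 22 -0.0212 0.0105 0.0767
    -0.13 58 -0.0218 0.0122 0.0791
    -0.12 51 -0.0216 0.0121 0.0794
    -0.11 48 -0.0185 0.0121 0.0767
    -0.1 109 -0.0201 0.013 0.0763
    -0.09 32 -0.0148 0.0081 0.0714
    -0.08 24 -0.0082 0.0055 0.0682
    -0.07 23 -0.0084 0.0062 0.0663
    -0.06 26 -0.007 0.0069 0.0678
    -0.05 6 -0.0044 0.0038 0.0671
side open post [0.5659 0.2659] [40.7 39.7] 88.4 595 ang 1.5413 postoff -0.0008 smin [-0.1171 -0.1143 -0.1133]
    -0.12 18 -0.0074 0.0052 0.0663
    -0.11 41 -0.0068 0.0062 0.0669
    -0.1 43 -0.0078 0.0065 0.0674
    -0.09 45 -0.0078 0.0067 0.0683
    -0.08 48 -0.0077 0.0067 0.0674
    -0.07 49 -0.0079 0.0065 0.0679
    -0.06 53 -0.0079 0.0064 0.068
    -0.05 51 -0.0077 0.0063 0.0688
    -0.04 2 -0.0069 -0.0052 0.0637
```

```bash
python3 - <<'E'
from h import *
P={"capped":((.5552,-.1159),1.3363),"open":((.5654,.2722),1.5422)}
p,W=cloud("top","pics/top0.npz"); z=W[...,2]
ps,Ws=cloud("side","pics/side0.npz")
for lab,(a,g) in P.items():
    a=np.array(a); d=np.array([np.cos(g),np.sin(g)]); l=np.array([-d[1],d[0]])
    s=(W[...,:2]-a)@d; w=(W[...,:2]-a)@l
    m=(s<-.045)&(s>-.15)&(abs(w)<.03)&(z>.045)
    S=[];M=[]
    for e in np.arange(-.14,-.045,.004):
        k=m&(s>=e)&(s<e+.004)
        if k.sum()>8: S.append(e+.002); M.append((w[k].min()+w[k].max())/2)
    c=np.polyfit(S,M,1); g2=g+c[0]; d2=np.array([np.cos(g2),np.sin(g2)])
    pt=a+d*-.09+l*np.polyval(c,-.09)
    print(lab,"midline ang",g2.round(4),"point",pt.round(4),"resid",np.std(M-np.polyval(c,S)).round(4))
    for nm,V in (("top",W),("side",Ws)):
        zz=V[...,2]; s2=(V[...,:2]-pt)@d2; w2=(V[...,:2]-pt)@np.array([-d2[1],d2[0]])
        k=(abs(w2)<.005)&(s2<.0)&(s2>-.08)&(zz>.05); ss=np.sort(s2[k]); e=np.median(ss[:4]); print("  ",nm,"end s",ss[:8].round(4), (pt+d2*e).round(4))
        # post: flat top 
        k=(abs(w2)<.03)&(s2>.03)&(s2<.15)&(zz>.079); print("   post s range",np.percentile(s2[k],[1,99]).round(4),"w",np.percentile(w2[k],[2,98]).round(4))
    # bright-white / gauge cutoff by color along the axis
    for e in np.arange(0.03,.15,.004):
        k=(s-0>-.0)&False
E
python3 - <<'E'
import cv2
im=cv2.imread("pics/top0.png")
a=cv2.resize(im[255:325,335:455],None,fx=6,fy=6,interpolation=cv2.INTER_CUBIC)
cv2.imwrite("pics/crop_c.png",a)
E
```

```text
capped midline ang 1.3513 point [ 0.5353 -0.2037] resid 0.0003
   top end s [-0.0465 -0.0462 -0.0455 -0.0454 -0.045  -0.045  -0.0435 -0.0435] [ 0.5253 -0.2484]
   post s range [0.0601 0.1252] w [-0.019   0.0183]
   side end s [-0.0459 -0.0451 -0.0445 -0.0426 -0.0415 -0.0407 -0.0396 -0.0392] [ 0.5255 -0.2474]
   post s range [0.0617 0.1   ] w [-0.0187  0.0181]
open midline ang 1.5451 point [0.5632 0.1822] resid 0.0003
   top end s [-0.0336 -0.0335 -0.0335 -0.0332 -0.0331 -0.0322 -0.0321 -0.0318] [0.5624 0.1488]
   post s range [0.0627 0.1274] w [-0.0193  0.0186]
   side end s [-0.0333 -0.0324 -0.0305 -0.0299 -0.0297 -0.0295 -0.0292 -0.0292] [0.5624 0.1508]
   post s range [0.0651 0.1038] w [-0.0184  0.0179]
```

View pics/crop_c.png

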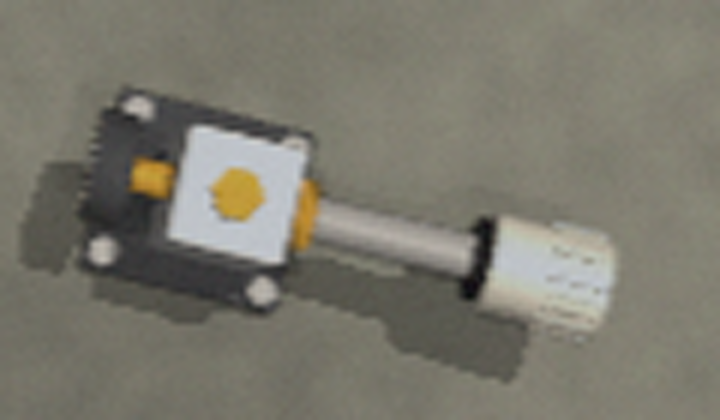

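The crop shows the cap, with its black ring facing the post, on a tube running at 1.351 rad. The closed end is about 126 mm from the post, as expected when locked. Now I'll turn the tool and move above the cap.

```bash
python3 -m jog '[{"grip":0.35,"delta_pos":[0,0,0],"rot":[0,0,0.152]},{"grip":0.35,"delta_pos":[0,0,0],"rot":[0,0,0.152]},{"grip":0.35,"delta_pos":[0,0,0],"rot":[0,0,0.152]},{"grip":0.35,"delta_pos":[0,0,0],"rot":[0,0,0.152]},{"grip":0.35,"delta_pos":[24,-36.5,0],"rot":[0,0,0]},{"grip":0.35,"delta_pos":[24,-36.5,0],"rot":[0,0,0]},{"grip":0.35,"delta_pos":[24,-36.5,0],"rot":[0,0,0]},{"grip":0.35,"delta_pos":[24,-36.5,0],"rot":[0,0,0]},{"grip":0.35,"delta_pos":[24,-36.5,0],"rot":[0,0,0]},{"grip":0.35,"delta_pos":[24,-36.5,0],"rot":[0,0,0]},{"grip":0.35,"delta_pos":[24,-36.5,0],"rot":[0,0,0]},{"grip":0.35,"delta_pos":[24,-36.5,0],"rot":[0,0,0]},{"grip":0.35,"delta_pos":[24,-36.5,0],"rot":[0,0,0]},{"grip":0.35,"delta_pos":[22,-37.5,30],"rot":[0,0,0]},{"grip":0.35,"delta_pos":[0,0,35],"rot":[0,0,0]},{"grip":0.35,"delta_pos":[0,0,35],"rot":[0,0,0]},{"grip":0.35,"delta_pos":[0,0,0],"rot":[0,0,0]}]'
cat > st.py <<'E'
from h import *
s=arm.sense(); q=s["tool_rot"]; psi=2*np.arctan2(q[2],q[1])
print("t",s["time_s"],"pos",s["eef_pos"].round(4),"psi",psi.round(4),"tilt",q[[0,3]].round(4),"F",s["ft_force"].round(1),"w",round(s["width"],3),"g",round(float(s["grasp_force"]),1))
X=np.array([np.cos(psi),np.sin(psi)]);Y=np.array([np.sin(psi),-np.cos(psi)])
print("F tool",(s["ft_force"][:2]@X).round(1),(s["ft_force"][:2]@Y).round(1))
def to(x,y): d=np.array([x,y])-s["eef_pos"][:2]; print("to",x,y,"tool mm",(d@X*1000).round(1),(d@Y*1000).round(1))
E
python3 -c "
from st import *
to(.5303,-.2261)
import cv2
for n in ('side','top'):
    p,d=arm.camera(n); cv2.imwrite(f'pics/{n}1.png',p[:,:,::-1]); np.savez(f'pics/{n}1.npz',p=p,d=d)
a=cv2.imread('pics/side1.png')[130:280,300:500]; cv2.imwrite('pics/s1.png',cv2.resize(a,None,fx=4,fy=4,interpolation=cv2.INTER_CUBIC))
"
```

```text
time_s: 2.22
eef_pos: [0.5275, -0.2248, 0.1277]
tool_rot: [-0.002, 0.994, -0.109, -0.003]
ft_force: [0.6, -0.3, -0.2]
width: 0.674
grasp_force: 0.0
t 2.225 pos [ 0.5275 -0.2248  0.1277] psi -0.219 tilt [-0.0019 -0.0035] F [ 0.6 -0.3 -0.2] w 0.674 g 0.0
F tool 0.6 0.1
to 0.5303 -0.2261 tool mm 3.0 0.7
```

View pics/s1.png

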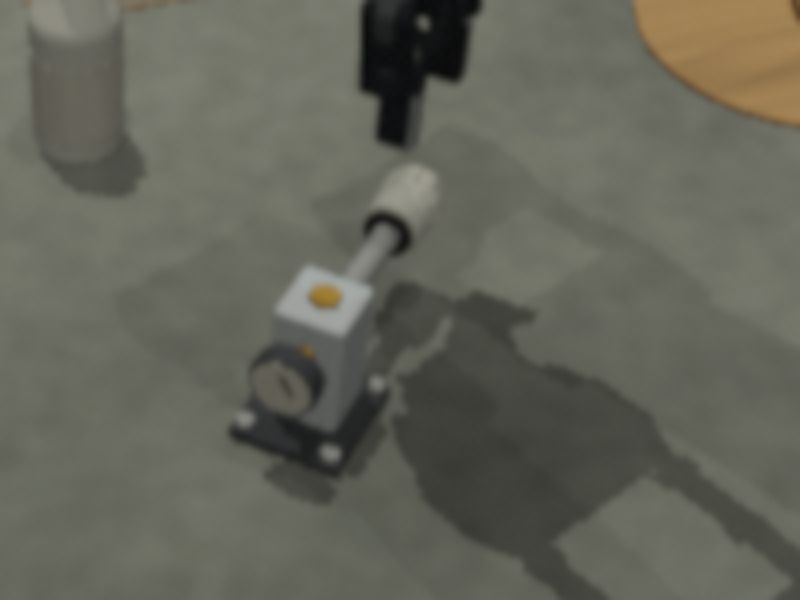

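The side crop shows the gripper above the cap. The post-side finger (near (400,110) in the crop) hangs over the ring. I'll check finger positions in the clouds against the commanded geometry.

```bash
python3 -c "
from st import *
to(.5303,-.2261)
T=s['eef_pos']
for n in ('side','top'):
    p,W=cloud(n,f'pics/{n}1.npz')
    a=(W[...,:2]-T[:2])@X; b=(W[...,:2]-T[:2])@Y; z=W[...,2]-T[2]
    m=(abs(a)<.03)&(abs(b)<.07)&(z>-.02)&(z<.06)
    for lo in np.arange(-.004,.06,.004):
        k=m&(z>=lo)&(z<lo+.004)
        for sg in (-1,1):
            kk=k&(b*sg>0)
            if kk.sum()>3: print(n,lo.round(3),sg,kk.sum(),'b',b[kk].min().round(4),b[kk].max().round(4),'a',a[kk].min().round(4),a[kk].max().round(4))
"
```

```text
t 2.325 pos [ 0.5301 -0.2268  0.1321] psi -0.2193 tilt [0.0001 0.0002] F [ 0.1 -0.1  0.9] w 0.675 g 0.0
F tool 0.2 0.1
to 0.5303 -0.2261 tool mm 0.1 -0.8
side -0.004 -1 4 b -0.0373 -0.036 a -0.0111 0.0039
side -0.004 1 7 b 0.0259 0.0296 a -0.0083 0.0057
side 0.0 -1 4 b -0.0406 -0.0363 a -0.0087 0.0019
side 0.0 1 7 b 0.0253 0.0282 a -0.011 0.0028
side 0.004 -1 14 b -0.0438 -0.0322 a -0.0138 0.0039
side 0.004 1 16 b 0.0247 0.0322 a -0.0137 0.0032
side 0.008 -1 15 b -0.0459 -0.0366 a -0.0127 0.0034
side 0.008 1 15 b 0.0246 0.031 a -0.0134 0.0028
side 0.012 -1 18 b -0.0463 -0.0357 a -0.0137 0.008
side 0.012 1 15 b 0.0244 0.0293 a -0.0135 0.0017
side 0.016 -1 21 b -0.045 -0.0315 a -0.0132 0.0085
side 0.016 1 11 b 0.0246 0.0329 a -0.0132 0.0012
side 0.02 -1 17 b -0.0475 -0.0308 a -0.0134 0.0091
side 0.02 1 11 b 0.0253 0.0311 a -0.0131 -0.0019
side 0.024 -1 20 b -0.048 -0.0333 a -0.014 0.0084
side 0.024 1 10 b 0.0252 0.0289 a -0.0135 0.0087
side 0.028 -1 15 b -0.0456 -0.0332 a -0.0134 0.0037
side 0.028 1 11 b 0.0254 0.0307 a -0.0129 0.0078
side 0.032 -1 7 b -0.047 -0.0344 a -0.0128 0.0031
side 0.032 1 12 b 0.0262 0.0335 a -0.0135 0.0084
side 0.036 1 10 b 0.0262 0.0344 a -0.0141 -0.0053
side 0.04 -1 4 b -0.0437 -0.0339 a -0.0156 -0.0136
side 0.04 1 8 b 0.0262 0.0356 a -0.0151 -0.0051
side 0.044 -1 14 b -0.0621 -0.038 a -0.0153 0.0093
side 0.044 1 15 b 0.0266 0.0551 a -0.0155 -0.0053
side 0.048 -1 30 b -0.0637 -0.0308 a -0.0151 0.0091
side 0.048 1 10 b 0.0244 0.0553 a -0.015 -0.0051
side 0.052 -1 49 b -0.0651 -0.0268 a -0.0145 0.0083
side 0.052 1 8 b 0.0223 0.0549 a -0.016 -0.0093
side 0.056 -1 24 b -0.0648 -0.0337 a -0.0145 0.0085
side 0.056 1 8 b 0.0211 0.0553 a -0.0165 -0.0119
top 0.048 -1 7 b -0.0569 -0.0334 a -0.0142 -0.0065
top 0.052 -1 22 b -0.0438 -0.0335 a -0.0139 0.0106
top 0.056 -1 12 b -0.0566 -0.0358 a -0.0134 0.0111
```

```bash
python3 -m jog '[{"grip":0.35,"delta_pos":[0,-1,20],"rot":[0,0,0]},{"grip":0.35,"delta_pos":[0,0,20],"rot":[0,0,0]},{"grip":0.35,"delta_pos":[0,0,12],"rot":[0,0,0]},{"grip":0.35,"delta_pos":[0,0,7.5],"rot":[0,0,0]},{"grip":0.35,"delta_pos":[0,0,0],"rot":[0,0,0]},{"grip":0.35,"delta_pos":[0,0,0],"rot":[0,0,0]}]' && python3 -c "
from st import *
to(.5303,-.2261)" && python3 -m jog '[{"grip":0.35,"delta_pos":[0,-1,0],"rot":[0,0,0]},{"grip":0.35,"delta_pos":[0,-1,0],"rot":[0,0,0]},{"grip":0.35,"delta_pos":[0,-0.5,0],"rot":[0,0,0]},{"grip":0.35,"delta_pos":[0,0,0],"rot":[0,0,0]},{"grip":0.35,"delta_pos":[0,0,0],"rot":[0,0,0]}]' && python3 -c "
from st import *
to(.5303,-.2261)"
```

```text
time_s: 3.08
eef_pos: [0.5306, -0.226, 0.0726]
tool_rot: [0.0, 0.994, -0.109, 0.001]
ft_force: [-0.2, 0.3, 0.0]
width: 0.673
grasp_force: 0.0
t 3.075 pos [ 0.5306 -0.226   0.0726] psi -0.2192 tilt [0.0003 0.0006] F [-0.2  0.3  0. ] w 0.673 g 0.0
F tool -0.2 -0.2
to 0.5303 -0.2261 tool mm -0.2 0.2
time_s: 3.7
eef_pos: [0.5306, -0.2232, 0.0718]
tool_rot: [-0.0, 0.994, -0.109, -0.0]
ft_force: [0.2, 0.8, -0.4]
width: 0.676
grasp_force: 0.0
t 3.7 pos [ 0.5306 -0.2232  0.0718] psi -0.2192 tilt [-0. -0.] F [ 0.2  0.8 -0.4] w 0.676 g 0.0
F tool 0.1 -0.8
to 0.5303 -0.2261 tool mm 0.3 2.9
```

```bash
for i in 1 2 3; do python3 -m jog '[{"grip":0.35,"delta_pos":[0,-1.0,-0.2],"rot":[0,0,0]},{"grip":0.35,"delta_pos":[0,0,0],"rot":[0,0,0]},{"grip":0.35,"delta_pos":[0,0,0],"rot":[0,0,0]}]' >/dev/null; python3 -c "
from st import *
to(.5303,-.2261)"; done
```

```text
t 4.075 pos [ 0.5308 -0.2222  0.072 ] psi -0.2192 tilt [0. 0.] F [ 0.1  0.1 -0.2] w 0.676 g 0.0
F tool 0.0 -0.1
to 0.5303 -0.2261 tool mm 0.3 3.9
t 4.45 pos [ 0.531  -0.2212  0.0722] psi -0.2192 tilt [0. 0.] F [-0.3  0.5 -0.2] w 0.679 g 0.0
F tool -0.4 -0.4
to 0.5303 -0.2261 tool mm 0.3 4.9
t 4.825 pos [ 0.5313 -0.2202  0.0724] psi -0.2192 tilt [-0.  0.] F [ 0.3 -0.3  0.5] w 0.677 g 0.1
F tool 0.4 0.2
to 0.5303 -0.2261 tool mm 0.3 5.9
```

```bash
for i in 1 2 3; do python3 -m jog '[{"grip":0.35,"delta_pos":[0,-0.7,0],"rot":[0,0,0]},{"grip":0.35,"delta_pos":[0,0,0],"rot":[0,0,0]},{"grip":0.35,"delta_pos":[0,0,0],"rot":[0,0,0]}]' >/dev/null; python3 -c "
from st import *
to(.5303,-.2261)"; done
```

```text
t 5.2 pos [ 0.5314 -0.2196  0.0724] psi -0.2193 tilt [0.     0.0001] F [-0.9  0.4  0.4] w 0.674 g 0.2
F tool -0.9 -0.2
to 0.5303 -0.2261 tool mm 0.3 6.6
t 5.575 pos [ 0.5316 -0.2189  0.0724] psi -0.2192 tilt [0. 0.] F [-1.3 -0.2  0.3] w 0.675 g 0.3
F tool -1.2 0.5
to 0.5303 -0.2261 tool mm 0.3 7.3
t 5.95 pos [ 0.5317 -0.2182  0.0724] psi -0.2192 tilt [0. 0.] F [0.7 0.  0.6] w 0.676 g 0.3
F tool 0.7 -0.2
to 0.5303 -0.2261 tool mm 0.3 8.0
```

```bash
for i in 1 2 3; do python3 -m jog '[{"grip":0.35,"delta_pos":[0,-0.7,0],"rot":[0,0,0]},{"grip":0.35,"delta_pos":[0,0,0],"rot":[0,0,0]},{"grip":0.35,"delta_pos":[0,0,0],"rot":[0,0,0]}]' >/dev/null; python3 -c "
from st import *
to(.5303,-.2261)"; done; python3 - <<'E'
from h import *
import cv2
p,d=arm.camera("side"); np.savez("pics/side2.npz",p=p,d=d)
cv2.imwrite("pics/s2.png",cv2.resize(p[150:250,350:450,::-1],None,fx=6,fy=6,interpolation=cv2.INTER_CUBIC))
E
```

```text
t 6.325 pos [ 0.5319 -0.2175  0.0724] psi -0.2192 tilt [-0.  0.] F [-0.3 -0.6  0.2] w 0.674 g 0.4
F tool -0.1 0.7
to 0.5303 -0.2261 tool mm 0.3 8.7
t 6.7 pos [ 0.532  -0.2168  0.0724] psi -0.2192 tilt [-0.  0.] F [ 0.  -0.4 -0.1] w 0.676 g 0.5
F tool 0.1 0.4
to 0.5303 -0.2261 tool mm 0.3 9.5
t 7.075 pos [ 0.5322 -0.2161  0.0724] psi -0.2192 tilt [0. 0.] F [ 1.1 -0.9  0.2] w 0.677 g 0.5
F tool 1.3 0.7
to 0.5303 -0.2261 tool mm 0.3 10.1
```

View pics/s2.png

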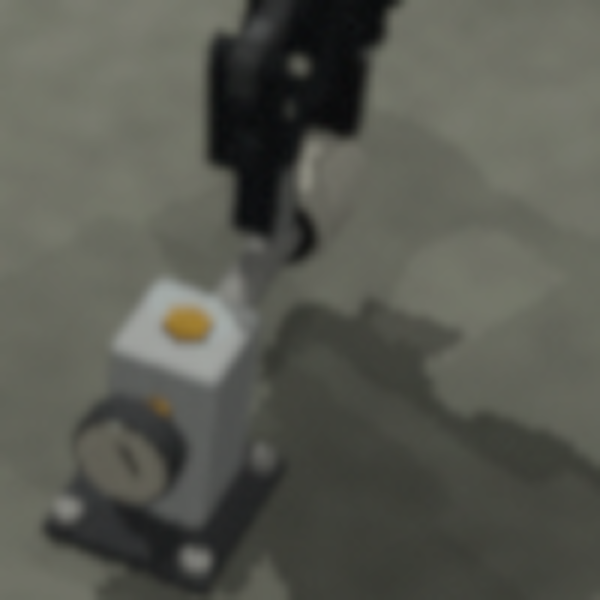

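The side crop shows the post-side finger standing over the tube near the post, with the ring visible behind it at about (300,235). At this opening the tips swing back, so the outer tip was about level with the cap's top and missed the end face. I'll back off, go 4 mm lower and feel again.

```bash
python3 -m jog '[{"grip":0.35,"delta_pos":[0,4,-1],"rot":[0,0,0]},{"grip":0.35,"delta_pos":[0,4,0],"rot":[0,0,0]},{"grip":0.35,"delta_pos":[0,0,2.5],"rot":[0,0,0]},{"grip":0.35,"delta_pos":[0,0,2.5],"rot":[0,0,0]},{"grip":0.35,"delta_pos":[0,0,0],"rot":[0,0,0]},{"grip":0.35,"delta_pos":[0,0,0],"rot":[0,0,0]}]' >/dev/null; python3 -c "
from st import *
to(.5303,-.2261)"; for i in 1 2 3; do python3 -m jog '[{"grip":0.35,"delta_pos":[0,-1,0],"rot":[0,0,0]},{"grip":0.35,"delta_pos":[0,0,0],"rot":[0,0,0]},{"grip":0.35,"delta_pos":[0,0,0],"rot":[0,0,0]}]' >/dev/null; python3 -c "
from st import *
to(.5303,-.2261)"; done
```

```text
t 7.875 pos [ 0.5304 -0.2238  0.0683] psi -0.2191 tilt [-0.     -0.0001] F [-1.1  0.2  0.2] w 0.677 g 0.0
F tool -1.1 0.0
to 0.5303 -0.2261 tool mm 0.4 2.2
t 8.25 pos [ 0.5307 -0.223   0.0685] psi -0.2192 tilt [0.     0.0001] F [-0.3  1.1 -0.1] w 0.672 g 0.0
F tool -0.5 -1.0
to 0.5303 -0.2261 tool mm 0.3 3.1
t 8.625 pos [ 0.5309 -0.222   0.0684] psi -0.2192 tilt [0. 0.] F [-0.6  0.  -0.5] w 0.674 g 0.0
F tool -0.6 0.1
to 0.5303 -0.2261 tool mm 0.3 4.1
t 9.0 pos [ 0.5311 -0.221   0.0684] psi -0.2192 tilt [0. 0.] F [-0.1  0.2 -0.2] w 0.679 g 0.2
F tool -0.2 -0.1
to 0.5303 -0.2261 tool mm 0.3 5.1
```

```bash
for i in 1 2; do python3 -m jog '[{"grip":0.35,"delta_pos":[0,-1,0],"rot":[0,0,0]},{"grip":0.35,"delta_pos":[0,0,0],"rot":[0,0,0]},{"grip":0.35,"delta_pos":[0,0,0],"rot":[0,0,0]}]' >/dev/null; python3 -c "
from st import *
to(.5303,-.2261); print(s['wrist_torque'].round(2))"; done
```

```text
t 9.375 pos [ 0.5313 -0.2206  0.0686] psi -0.2192 tilt [0.0005 0.0001] F [-2.1 -3.6  0.7] w 0.674 g 2.1
F tool -1.3 4.0
to 0.5303 -0.2261 tool mm 0.2 5.6
[-0.69  0.3  -0.07]
t 9.75 pos [ 0.5315 -0.2201  0.0688] psi -0.2192 tilt [0.001  0.0002] F [-1.8 -5.7  0.6] w 0.676 g 3.2
F tool -0.5 6.0
to 0.5303 -0.2261 tool mm 0.1 6.1
[-1.    0.4  -0.02]
```

```bash
python3 -m jog '[{"grip":0.35,"delta_pos":[0,3,0],"rot":[0,0,0]},{"grip":0.35,"delta_pos":[0,3.6,-2],"rot":[0,0,0]},{"grip":0.176,"delta_pos":[0,0,-1.9],"rot":[0,0,0]},{"grip":0.176,"delta_pos":[0,0,0],"rot":[0,0,0]},{"grip":0.176,"delta_pos":[0,0,0],"rot":[0,0,0]},{"grip":0.176,"delta_pos":[0,0,0],"rot":[0,0,0]}]' >/dev/null; python3 -c "
from st import *
to(.5303,-.2261)"; python3 -m jog '[{"grip":0.1,"delta_pos":[0,0,0],"rot":[0,0,0]},{"grip":0.1,"delta_pos":[0,0,0],"rot":[0,0,0]},{"grip":0.05,"delta_pos":[0,0,0],"rot":[0,0,0]},{"grip":0.05,"delta_pos":[0,0,0],"rot":[0,0,0]}]' >/dev/null; python3 -c "
from st import *
to(.5303,-.2261)"
```

```text
t 10.5 pos [ 0.53   -0.2254  0.0722] psi -0.2191 tilt [-0.0001 -0.0001] F [-0.3 -0.2 -0.5] w 0.584 g 0.0
F tool -0.2 0.3
to 0.5303 -0.2261 tool mm 0.4 0.7
t 11.0 pos [ 0.5302 -0.2263  0.0727] psi -0.2193 tilt [0.0007 0.0003] F [-2.7 -4.8  1.4] w 0.525 g 2.6
F tool -1.6 5.2
to 0.5303 -0.2261 tool mm 0.0 -0.3
```

```bash
python3 -m jog '[{"grip":0.05,"delta_pos":[0,-1,0],"rot":[0,0,0]},{"grip":0.05,"delta_pos":[0,-0.8,0],"rot":[0,0,0]},{"grip":0.05,"delta_pos":[0,0,0],"rot":[0,0,0]},{"grip":0.05,"delta_pos":[0,0,0],"rot":[0,0,0]}]' >/dev/null; python3 -c "
from st import *
to(.5303,-.2261)"; python3 -m jog '[{"grip":0.02,"delta_pos":[0,0,0],"rot":[0,0,0]},{"grip":0.0,"delta_pos":[0,0,0],"rot":[0,0,0]},{"grip":-0.02,"delta_pos":[0,0,0],"rot":[0,0,0]},{"grip":-0.04,"delta_pos":[0,0,0],"rot":[0,0,0]},{"grip":-0.04,"delta_pos":[0,0,0],"rot":[0,0,0]}]' >/dev/null; python3 -c "
from st import *
to(.5303,-.2261)"
```

```text
t 11.5 pos [ 0.5305 -0.2256  0.0729] psi -0.2192 tilt [0.0016 0.0004] F [-3.  -8.   1.2] w 0.527 g 4.3
F tool -1.2 8.5
to 0.5303 -0.2261 tool mm -0.1 0.5
t 12.125 pos [ 0.5305 -0.2262  0.0732] psi -0.2192 tilt [0.0022 0.0005] F [-3.  -9.5  3. ] w 0.479 g 5.0
F tool -0.9 9.9
to 0.5303 -0.2261 tool mm -0.3 -0.0
```

```bash
python3 -m jog '[{"grip":0.176,"delta_pos":[0,0.8,0],"rot":[0,0,0]},{"grip":0.2,"delta_pos":[0,0.5,0],"rot":[0,0,0]},{"grip":0.2,"delta_pos":[0,0,1.8],"rot":[0,0,0]},{"grip":0.2,"delta_pos":[0,0,1.6],"rot":[0,0,0]},{"grip":0.2,"delta_pos":[0,0,0],"rot":[0,0,0]},{"grip":0.2,"delta_pos":[0,0,0],"rot":[0,0,0]}]' >/dev/null; python3 -c "
from st import *
to(.5303,-.2261)"
```

```text
t 12.875 pos [ 0.5302 -0.2249  0.0689] psi -0.2192 tilt [-0.0001 -0.    ] F [ 0.1  0.3 -0.1] w 0.597 g 0.0
F tool 0.0 -0.3
to 0.5303 -0.2261 tool mm 0.4 1.1
```

```bash
python3 -m jog '[{"grip":0.12,"delta_pos":[0,-0.4,0],"rot":[0,0,0]},{"grip":0.09,"delta_pos":[0,-0.4,0],"rot":[0,0,0]},{"grip":0.09,"delta_pos":[0,0,0],"rot":[0,0,0]},{"grip":0.09,"delta_pos":[0,0,0],"rot":[0,0,0]}]' >/dev/null; python3 -c "
from st import *
to(.5303,-.2261)"; for g in 1; do python3 -m jog '[{"grip":0.06,"delta_pos":[0,0,0],"rot":[0,0,0]},{"grip":0.03,"delta_pos":[0,0,0],"rot":[0,0,0]},{"grip":0.03,"delta_pos":[0,0,0],"rot":[0,0,0]}]' >/dev/null; python3 -c "
from st import *
to(.5303,-.2261)"; done;  python3 -m jog '[{"grip":0.0,"delta_pos":[0,0,0],"rot":[0,0,0]},{"grip":-0.03,"delta_pos":[0,0,0],"rot":[0,0,0]},{"grip":-0.03,"delta_pos":[0,0,0],"rot":[0,0,0]}]' >/dev/null; python3 -c "
from st import *
to(.5303,-.2261)"
```

```text
t 13.375 pos [ 0.5303 -0.2257  0.0694] psi -0.2192 tilt [0.0012 0.0002] F [-1.2 -4.5 -0. ] w 0.546 g 2.6
F tool -0.2 4.6
to 0.5303 -0.2261 tool mm 0.1 0.4
t 13.75 pos [ 0.5303 -0.2261  0.0697] psi -0.2193 tilt [0.0016 0.0002] F [-3.4 -5.7  1.7] w 0.517 g 8.4
F tool -2.1 6.3
to 0.5303 -0.2261 tool mm 0.0 -0.0
t 14.125 pos [ 0.5308 -0.2263  0.0702] psi -0.2193 tilt [0.0018 0.0008] F [-3.  -7.6  4.6] w 0.487 g 7.0
F tool -1.3 8.1
to 0.5303 -0.2261 tool mm -0.5 -0.1
```

```bash
python3 - <<'E'
from h import *
import cv2
p,d=arm.camera("side"); np.savez("pics/side3.npz",p=p,d=d)
a=cv2.resize(p[150:220,360:440,::-1],None,fx=7,fy=7,interpolation=cv2.INTER_CUBIC)
a=cv2.convertScaleAbs(a,alpha=1.8,beta=20)
cv2.imwrite("pics/s3.png",a)
E
```

```text
(no output)
```

View pics/s3.png

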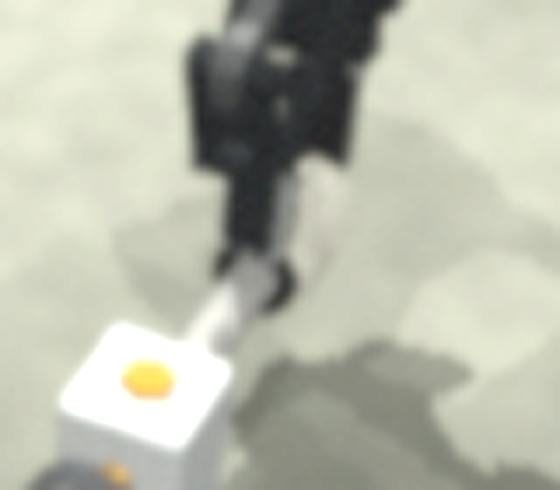

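The crop shows the ring on both sides of the fingertip at about (255,260), so the tip holds too little of the ring's face and is riding up. I'll open, go 1.8 mm lower and squeeze again.

```bash
python3 -m jog '[{"grip":0.2,"delta_pos":[0,0.8,0],"rot":[0,0,0]},{"grip":0.2,"delta_pos":[0,0,0],"rot":[0,0,0]},{"grip":0.2,"delta_pos":[-0.3,0,1.9],"rot":[0,0,0]},{"grip":0.2,"delta_pos":[0,0,0],"rot":[0,0,0]},{"grip":0.2,"delta_pos":[0,0,0],"rot":[0,0,0]}]' >/dev/null; python3 -c "
from st import *
to(.5303,-.2261)";python3 -m jog '[{"grip":0.12,"delta_pos":[0,-0.4,0],"rot":[0,0,0]},{"grip":0.09,"delta_pos":[0,-0.4,0],"rot":[0,0,0]},{"grip":0.07,"delta_pos":[0,0,0],"rot":[0,0,0]},{"grip":0.07,"delta_pos":[0,0,0],"rot":[0,0,0]}]' >/dev/null; python3 -c "
from st import *
to(.5303,-.2261)"; python3 -m jog '[{"grip":0.05,"delta_pos":[0,0,0],"rot":[0,0,0]},{"grip":0.03,"delta_pos":[0,0,0],"rot":[0,0,0]},{"grip":0.03,"delta_pos":[0,0,0],"rot":[0,0,0]}]' >/dev/null; python3 -c "
from st import *
to(.5303,-.2261)"
```

```text
t 14.8 pos [ 0.5298 -0.2248  0.0668] psi -0.2191 tilt [-0.0001 -0.0001] F [-0.2  0.2  0.2] w 0.597 g 0.0
F tool -0.2 -0.1
to 0.5303 -0.2261 tool mm 0.7 1.2
t 15.3 pos [ 0.5298 -0.2258  0.0675] psi -0.2192 tilt [0.0014 0.    ] F [-3.  -6.2  1.1] w 0.533 g 3.0
F tool -1.6 6.7
to 0.5303 -0.2261 tool mm 0.5 0.2
t 15.675 pos [ 0.5298 -0.2262  0.0678] psi -0.2192 tilt [0.0017 0.0001] F [-3.1 -6.4  2.3] w 0.519 g 11.3
F tool -1.7 6.9
to 0.5303 -0.2261 tool mm 0.4 -0.2
```

```bash
for i in 1; do python3 -m jog '[{"grip":0.01,"delta_pos":[0,0,0],"rot":[0,0,0]},{"grip":0.01,"delta_pos":[0,0,0],"rot":[0,0,0]}]' >/dev/null; python3 -c "
from st import *
to(.5303,-.2261)"; python3 -m jog '[{"grip":-0.01,"delta_pos":[0,0,0],"rot":[0,0,0]},{"grip":-0.01,"delta_pos":[0,0,0],"rot":[0,0,0]}]' >/dev/null; python3 -c "
from st import *
to(.5303,-.2261)"; done
```

```text
t 15.925 pos [ 0.5298 -0.2264  0.0678] psi -0.2192 tilt [0.0019 0.    ] F [-4.4 -6.5  2.4] w 0.509 g 13.3
F tool -2.8 7.3
to 0.5303 -0.2261 tool mm 0.4 -0.4
t 16.175 pos [ 0.5298 -0.2264  0.0679] psi -0.2191 tilt [0.002  0.0001] F [-4.7 -6.2  3.2] w 0.496 g 17.3
F tool -3.3 7.1
to 0.5303 -0.2261 tool mm 0.4 -0.4
```

```bash
for i in 1; do python3 -m jog '[{"grip":-0.03,"delta_pos":[0,0,0],"rot":[0,0,0]},{"grip":-0.03,"delta_pos":[0,0,0],"rot":[0,0,0]}]' >/dev/null; python3 -c "
from st import *
to(.5303,-.2261)"; python3 -m jog '[{"grip":-0.05,"delta_pos":[0,0,0],"rot":[0,0,0]},{"grip":-0.05,"delta_pos":[0,0,0],"rot":[0,0,0]}]' >/dev/null; python3 -c "
from st import *
to(.5303,-.2261)"; done
```

```text
t 16.425 pos [ 0.53   -0.2264  0.0681] psi -0.2192 tilt [0.002  0.0003] F [-4.1 -5.9  2.7] w 0.485 g 18.3
F tool -2.8 6.7
to 0.5303 -0.2261 tool mm 0.2 -0.4
t 16.675 pos [ 0.5301 -0.2265  0.0682] psi -0.2192 tilt [0.002  0.0004] F [-3.3 -7.8  4.2] w 0.479 g 19.8
F tool -1.5 8.3
to 0.5303 -0.2261 tool mm 0.1 -0.4
```

```bash
for i in 1; do python3 -m jog '[{"grip":-0.08,"delta_pos":[0,0,0],"rot":[0,0,0]},{"grip":-0.08,"delta_pos":[0,0,0],"rot":[0,0,0]}]' >/dev/null; python3 -c "
from st import *
to(.5303,-.2261)"; python3 -m jog '[{"grip":-0.12,"delta_pos":[0,0,0],"rot":[0,0,0]},{"grip":-0.12,"delta_pos":[0,0,0],"rot":[0,0,0]}]' >/dev/null; python3 -c "
from st import *
to(.5303,-.2261)"; done
```

```text
t 16.925 pos [ 0.5301 -0.2266  0.0683] psi -0.2192 tilt [0.0021 0.0003] F [-4.1 -7.5  4.8] w 0.467 g 36.5
F tool -2.4 8.2
to 0.5303 -0.2261 tool mm 0.1 -0.6
t 17.175 pos [ 0.5301 -0.2268  0.0686] psi -0.2191 tilt [0.0022 0.0003] F [-5.6 -7.3  7.1] w 0.449 g 58.7
F tool -3.9 8.4
to 0.5303 -0.2261 tool mm 0.1 -0.7
```

```bash
python3 -m jog '[{"grip":-0.11,"delta_pos":[0,1,0],"rot":[0,0,0]},{"grip":-0.11,"delta_pos":[0,1,0],"rot":[0,0,0]},{"grip":-0.11,"delta_pos":[0,1,0],"rot":[0,0,0]},{"grip":-0.11,"delta_pos":[0,1,0],"rot":[0,0,0]},{"grip":-0.11,"delta_pos":[0,0,0],"rot":[0,0,0]}]' >/dev/null; python3 -c "
from st import *
to(.5303,-.2261)"; python3 -m jog '[{"grip":-0.11,"delta_pos":[0,1,0],"rot":[0,0,0]},{"grip":-0.11,"delta_pos":[0,1,0],"rot":[0,0,0]},{"grip":-0.11,"delta_pos":[0,0,0],"rot":[0,0,0]}]' >/dev/null; python3 -c "
from st import *
to(.5303,-.2261)"
```

```text
t 17.8 pos [ 0.5297 -0.2283  0.0686] psi -0.2194 tilt [0.0001 0.0004] F [-2.9  1.5  8.9] w 0.456 g 57.6
F tool -3.1 -0.8
to 0.5303 -0.2261 tool mm 0.1 -2.3
t 18.175 pos [ 0.5294 -0.2297  0.0686] psi -0.2193 tilt [-0.0004  0.0005] F [-2.7  2.8  8.9] w 0.455 g 57.5
F tool -3.2 -2.2
to 0.5303 -0.2261 tool mm 0.1 -3.7
```

```bash
python3 -m jog '[{"grip":-0.11,"delta_pos":[0,1,-0.4],"rot":[0,0,0]},{"grip":-0.11,"delta_pos":[0,1,-0.4],"rot":[0,0,0]},{"grip":-0.11,"delta_pos":[0,1,-0.4],"rot":[0,0,0]},{"grip":-0.11,"delta_pos":[0,1,-0.4],"rot":[0,0,0]},{"grip":-0.11,"delta_pos":[0,0,0],"rot":[0,0,0]}]' >/dev/null; python3 -c "
from st import *
to(.5303,-.2261)"; python3 -m jog '[{"grip":-0.11,"delta_pos":[0,1.5,0],"rot":[0,0,0]},{"grip":-0.11,"delta_pos":[0,1.5,0],"rot":[0,0,0]},{"grip":-0.11,"delta_pos":[0,0,0],"rot":[0,0,0]}]' >/dev/null; python3 -c "
from st import *
to(.5303,-.2261)"
```

```text
t 18.8 pos [ 0.5281 -0.2337  0.0688] psi -0.2193 tilt [-0.0002  0.0002] F [1.4 5.2 4. ] w 0.453 g 55.6
F tool 0.2 -5.4
to 0.5303 -0.2261 tool mm 0.5 -7.9
t 19.175 pos [ 0.5273 -0.2373  0.0687] psi -0.2193 tilt [0.0002 0.0001] F [1.1 3.1 4.8] w 0.455 g 56.0
F tool 0.4 -3.3
to 0.5303 -0.2261 tool mm 0.5 -11.5
```

```bash
python3 -m jog '[{"grip":-0.11,"delta_pos":[0,2.5,0],"rot":[0,0,0]},{"grip":-0.11,"delta_pos":[0,2.5,0],"rot":[0,0,0]},{"grip":-0.11,"delta_pos":[0,2.5,0],"rot":[0,0,0]},{"grip":-0.11,"delta_pos":[0,2.5,0],"rot":[0,0,0]},{"grip":-0.11,"delta_pos":[0,0,0],"rot":[0,0,0]}]' >/dev/null; python3 -c "
from st import *
to(.5303,-.2261)"; python3 -m jog '[{"grip":-0.11,"delta_pos":[0,3,0],"rot":[0,0,0]},{"grip":-0.11,"delta_pos":[0,3,0],"rot":[0,0,0]},{"grip":-0.11,"delta_pos":[0,3,0],"rot":[0,0,0]},{"grip":-0.11,"delta_pos":[0,3,0],"rot":[0,0,0]},{"grip":-0.11,"delta_pos":[0,3,0],"rot":[0,0,0]},{"grip":-0.11,"delta_pos":[0,3,0],"rot":[0,0,0]},{"grip":-0.11,"delta_pos":[0,3,0],"rot":[0,0,0]},{"grip":-0.11,"delta_pos":[0,3,0],"rot":[0,0,0]},{"grip":-0.11,"delta_pos":[0,3,0],"rot":[0,0,0]},{"grip":-0.11,"delta_pos":[0,0,0],"rot":[0,0,0]},{"grip":-0.11,"delta_pos":[0,0,0],"rot":[0,0,0]}]' >/dev/null; python3 -c "
from st import *
to(.5303,-.2261)
import cv2
for n in ('side','top'):
    p,d=arm.camera(n); np.savez(f'pics/{n}4.npz',p=p,d=d)
    if n=='side': A=cv2.resize(p[130:230,360:460,::-1],None,fx=4,fy=4,interpolation=cv2.INTER_CUBIC)
    else: B=cv2.resize(p[250:350,380:480,::-1],None,fx=4,fy=4,interpolation=cv2.INTER_CUBIC)
cv2.imwrite('pics/s4.png',cv2.convertScaleAbs(np.hstack([A,B]),alpha=1.4))
"
```

```text
t 19.8 pos [ 0.5249 -0.2472  0.0686] psi -0.2193 tilt [ 0.0004 -0.0001] F [-0.2  2.6  3.7] w 0.455 g 55.8
F tool -0.8 -2.5
to 0.5303 -0.2261 tool mm 0.7 -21.7
t 21.175 pos [ 0.5192 -0.2729  0.0686] psi -0.2192 tilt [-0.0001 -0.    ] F [ 0.7 -0.  -1.2] w 0.453 g 54.4
F tool 0.6 -0.1
to 0.5303 -0.2261 tool mm 0.7 -48.1
```

View pics/s4.png

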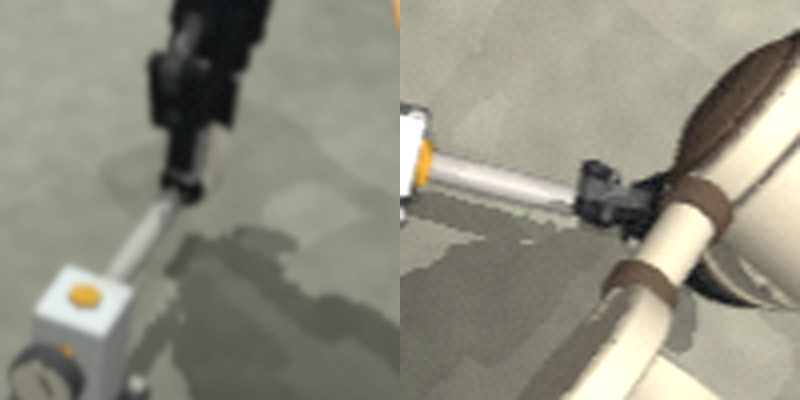

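The two crops show the cap off the tube and hanging between the fingers, with the tube end free at about (190,190) on the left and (575,195) on the right. The force on the tool is now just the cap's weight. Next I lift, turn and carry it to the open outlet.

```bash
python3 -m jog '[{"grip":-0.11,"delta_pos":[0,0,-10],"rot":[0,0,0]},{"grip":-0.11,"delta_pos":[0,0,-25],"rot":[0,0,0]},{"grip":-0.11,"delta_pos":[0,0,-30],"rot":[0,0,0]},{"grip":-0.11,"delta_pos":[0,0,-30],"rot":[0,0,0]},{"grip":-0.11,"delta_pos":[0,0,-20],"rot":[0,0,-0.048]},{"grip":-0.11,"delta_pos":[0,0,-5],"rot":[0,0,-0.048]},{"grip":-0.11,"delta_pos":[0,0,0],"rot":[0,0,-0.048]},{"grip":-0.11,"delta_pos":[0,0,0],"rot":[0,0,-0.05]}]' >/dev/null; python3 -m jog '[{"grip":-0.11,"delta_pos":[1,-12,0],"rot":[0,0,0]},{"grip":-0.11,"delta_pos":[2,-22,0],"rot":[0,0,0]},{"grip":-0.11,"delta_pos":[2,-26,0],"rot":[0,0,0]},{"grip":-0.11,"delta_pos":[2,-26,0],"rot":[0,0,0]},{"grip":-0.11,"delta_pos":[2,-26,0],"rot":[0,0,0]},{"grip":-0.11,"delta_pos":[2,-26,0],"rot":[0,0,0]},{"grip":-0.11,"delta_pos":[2,-26,0],"rot":[0,0,0]},{"grip":-0.11,"delta_pos":[2,-26,0],"rot":[0,0,0]},{"grip":-0.11,"delta_pos":[2,-26,0],"rot":[0,0,0]},{"grip":-0.11,"delta_pos":[2,-26,0],"rot":[0,0,0]},{"grip":-0.11,"delta_pos":[2,-26,0],"rot":[0,0,0]},{"grip":-0.11,"delta_pos":[2,-26,0],"rot":[0,0,0]},{"grip":-0.11,"delta_pos":[2,-26,0],"rot":[0,0,0]},{"grip":-0.11,"delta_pos":[2,-26,0],"rot":[0,0,0]},{"grip":-0.11,"delta_pos":[2,-26,0],"rot":[0,0,0]},{"grip":-0.11,"delta_pos":[2,-15,0],"rot":[0,0,0]},{"grip":-0.11,"delta_pos":[0,0,0],"rot":[0,0,0]},{"grip":-0.11,"delta_pos":[0,0,0],"rot":[0,0,0]}]' > /dev/null; python3 -c "
from st import *
to(.5615,.1147)
import cv2
for n in ('side','top'):
    p,d=arm.camera(n); np.savez(f'pics/{n}5.npz',p=p,d=d)
    if n=='side': A=cv2.resize(p[150:350,250:400,::-1],None,fx=3,fy=3,interpolation=cv2.INTER_CUBIC)
cv2.imwrite('pics/s5.png',cv2.convertScaleAbs(A,alpha=1.6))
"
```

```text
t 24.525 pos [0.5598 0.1127 0.1886] psi -0.0255 tilt [ 0.0002 -0.0001] F [ 0.4  0.1 -0.6] w 0.453 g 54.4
F tool 0.4 -0.1
to 0.5615 0.1147 tool mm 1.7 -2.1
```

View pics/s5.png

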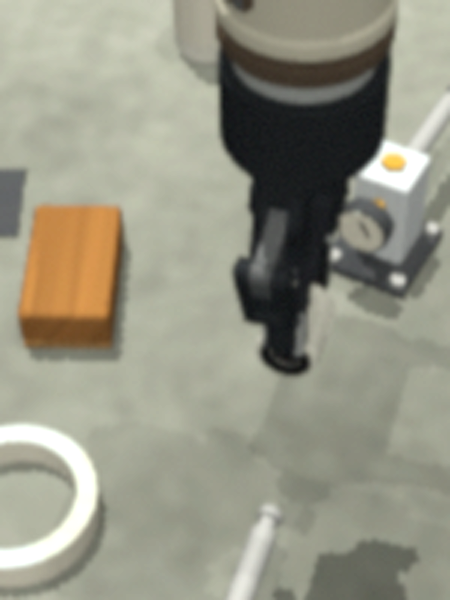

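The crop shows the cap still between the fingers and roughly level, with the ring at about (286,360). The open tube's end is below it at (268,512). I'll descend in line and then ease on.

```bash
python3 -m jog '[{"grip":-0.11,"delta_pos":[1,-2,15],"rot":[0,0,0]},{"grip":-0.11,"delta_pos":[0,0,25],"rot":[0,0,0]},{"grip":-0.11,"delta_pos":[0,0,30],"rot":[0,0,0]},{"grip":-0.11,"delta_pos":[0,0,25],"rot":[0,0,0]},{"grip":-0.11,"delta_pos":[0,0,15],"rot":[0,0,0]},{"grip":-0.11,"delta_pos":[0,0,9.4],"rot":[0,0,0]},{"grip":-0.11,"delta_pos":[0,0,0],"rot":[0,0,0]},{"grip":-0.11,"delta_pos":[0,0,0],"rot":[0,0,0]},{"grip":-0.11,"delta_pos":[0,0,0],"rot":[0,0,0]}]' >/dev/null; python3 -c "
from st import *
to(.5615,.1147)
import cv2
for n in ('side','top'):
    p,d=arm.camera(n); np.savez(f'pics/{n}6.npz',p=p,d=d)
    if n=='side': A=cv2.resize(p[260:400,280:380,::-1],None,fx=4,fy=4,interpolation=cv2.INTER_CUBIC)
    else: B=cv2.resize(p[210:350,160:260,::-1],None,fx=4,fy=4,interpolation=cv2.INTER_CUBIC)
cv2.imwrite('pics/s6.png',cv2.convertScaleAbs(np.hstack([A,B]),alpha=1.5))
"
```

```text
t 25.75 pos [0.5617 0.1151 0.0702] psi -0.0251 tilt [-0.      0.0009] F [ 0.2 -0.3 -1.6] w 0.456 g 54.4
F tool 0.2 0.3
to 0.5615 0.1147 tool mm -0.2 0.4
```

View pics/s6.png

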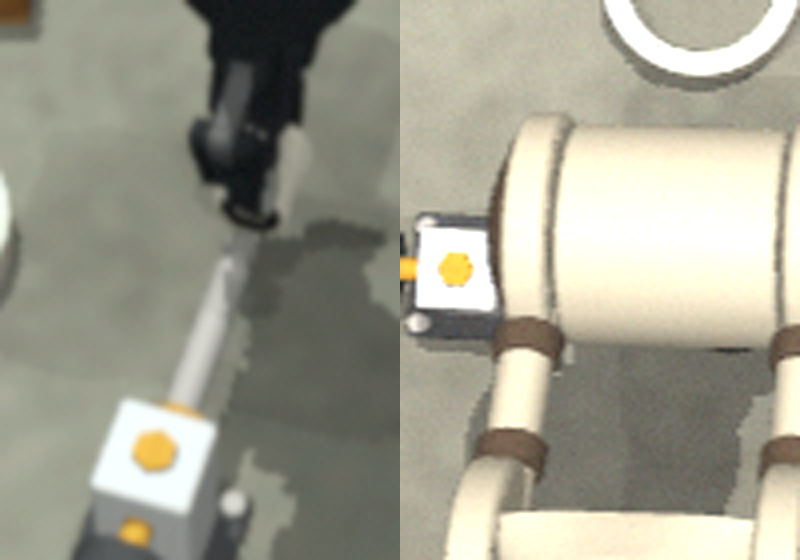

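The left crop shows the ring at (250,215) in line with the open tube's nose at (240,245). In the right (top) crop the arm hides the tube. I'll read the settled state, then move in.

```bash
python3 -c "
from st import *
to(.5615,.1147)"; python3 -m jog '[{"grip":-0.11,"delta_pos":[0,-1.5,0],"rot":[0,0,0]},{"grip":-0.11,"delta_pos":[0,-2,0],"rot":[0,0,0]},{"grip":-0.11,"delta_pos":[0,-2,0],"rot":[0,0,0]},{"grip":-0.11,"delta_pos":[0,-2,0],"rot":[0,0,0]},{"grip":-0.11,"delta_pos":[0,0,0],"rot":[0,0,0]},{"grip":-0.11,"delta_pos":[0,0,0],"rot":[0,0,0]}]' >/dev/null; python3 -c "
from st import *
to(.5615,.1147)"
```

```text
t 25.85 pos [0.5614 0.1151 0.0698] psi -0.0252 tilt [-0.      0.0006] F [-0.6 -0.4 -1. ] w 0.454 g 54.4
F tool -0.6 0.4
to 0.5615 0.1147 tool mm 0.1 0.4
t 26.6 pos [0.5612 0.1226 0.0692] psi -0.0252 tilt [0. 0.] F [ 0.5 -0.2 -1.5] w 0.454 g 54.4
F tool 0.5 0.2
to 0.5615 0.1147 tool mm 0.5 7.9
```

```bash
for i in 1 2 3; do python3 -m jog '[{"grip":-0.11,"delta_pos":[0,-1.5,0],"rot":[0,0,0]},{"grip":-0.11,"delta_pos":[0,-1.5,0],"rot":[0,0,0]},{"grip":-0.11,"delta_pos":[0,-1.5,0],"rot":[0,0,0]},{"grip":-0.11,"delta_pos":[0,0,0],"rot":[0,0,0]}]' >/dev/null; python3 -c "
from st import *
to(.5615,.1147)"; done
```

```text
t 27.1 pos [0.5613 0.1273 0.0692] psi -0.025 tilt [-0. -0.] F [-0.2 -0.5 -0.9] w 0.452 g 54.4
F tool -0.2 0.5
to 0.5615 0.1147 tool mm 0.5 12.5
t 27.6 pos [0.5614 0.1317 0.0692] psi -0.025 tilt [-0. -0.] F [ 0.  -0.5 -0.7] w 0.453 g 54.4
F tool 0.0 0.5
to 0.5615 0.1147 tool mm 0.5 17.0
t 28.1 pos [0.5615 0.1362 0.0693] psi -0.025 tilt [-0.  0.] F [ 0.3  0.3 -1.7] w 0.456 g 54.4
F tool 0.3 -0.3
to 0.5615 0.1147 tool mm 0.5 21.5
```

```bash
for i in 1 2 3 4; do python3 -m jog '[{"grip":-0.11,"delta_pos":[0,-1.5,0],"rot":[0,0,0]},{"grip":-0.11,"delta_pos":[0,-1.5,0],"rot":[0,0,0]},{"grip":-0.11,"delta_pos":[0,-1.5,0],"rot":[0,0,0]},{"grip":-0.11,"delta_pos":[0,0,0],"rot":[0,0,0]}]' >/dev/null; python3 -c "
from st import *
to(.5615,.1147)"; done
```

```text
t 28.6 pos [0.5617 0.141  0.0693] psi -0.0252 tilt [-0.0003  0.0001] F [-0. -0.  1.] w 0.456 g 54.9
F tool -0.0 0.0
to 0.5615 0.1147 tool mm 0.5 26.3
t 29.1 pos [0.5618 0.1453 0.0692] psi -0.0252 tilt [-0.0002  0.0001] F [ 0.6 -1.9  0.8] w 0.456 g 55.1
F tool 0.6 1.9
to 0.5615 0.1147 tool mm 0.5 30.6
t 29.6 pos [0.5619 0.15   0.0692] psi -0.0252 tilt [-0.0003  0.0001] F [ 0.3 -0.3  0.9] w 0.455 g 54.9
F tool 0.3 0.3
to 0.5615 0.1147 tool mm 0.5 35.3
t 30.1 pos [0.562  0.1544 0.0692] psi -0.0252 tilt [-0.0002  0.0001] F [-0.  -2.   0.9] w 0.454 g 54.9
F tool 0.0 2.0
to 0.5615 0.1147 tool mm 0.5 39.7
```

```bash
for i in 1 2 3 4; do python3 -m jog '[{"grip":-0.11,"delta_pos":[0,-1,0],"rot":[0,0,0]},{"grip":-0.11,"delta_pos":[0,-1,0],"rot":[0,0,0]},{"grip":-0.11,"delta_pos":[0,0,0],"rot":[0,0,0]}]' >/dev/null; python3 -c "
from st import *
to(.5615,.1147)"; done
```

```text
t 30.475 pos [0.5621 0.1562 0.0692] psi -0.0252 tilt [-0.0001  0.0001] F [ 0.2 -1.7  1.3] w 0.46 g 55.1
F tool 0.2 1.7
to 0.5615 0.1147 tool mm 0.4 41.5
t 30.85 pos [0.5621 0.1582 0.0692] psi -0.0252 tilt [-0.0001  0.    ] F [ 0.2 -2.5  0.5] w 0.452 g 55.1
F tool 0.2 2.5
to 0.5615 0.1147 tool mm 0.5 43.5
t 31.225 pos [0.5621 0.1599 0.0692] psi -0.0251 tilt [ 0.0002 -0.    ] F [-0.1 -3.1  1.6] w 0.453 g 55.4
F tool 0.0 3.1
to 0.5615 0.1147 tool mm 0.5 45.2
t 31.6 pos [0.5622 0.1612 0.0691] psi -0.025 tilt [ 0.0008 -0.0001] F [-0.4 -6.6  0.5] w 0.456 g 55.7
F tool -0.2 6.6
to 0.5615 0.1147 tool mm 0.5 46.5
```

```bash
for i in 1 2 3; do python3 -m jog '[{"grip":-0.11,"delta_pos":[0,-1,0],"rot":[0,0,0]},{"grip":-0.11,"delta_pos":[0,0,0],"rot":[0,0,0]}]' >/dev/null; python3 -c "
from st import *
to(.5615,.1147)"; done
```

```text
t 31.85 pos [0.5622 0.1619 0.0691] psi -0.025 tilt [ 0.0011 -0.0002] F [ 0.3 -7.8  1. ] w 0.455 g 55.8
F tool 0.5 7.8
to 0.5615 0.1147 tool mm 0.5 47.2
t 32.1 pos [0.5622 0.1626 0.0691] psi -0.025 tilt [ 0.0014 -0.0003] F [-0.3 -8.   0.4] w 0.452 g 56.0
F tool -0.1 8.0
to 0.5615 0.1147 tool mm 0.5 47.9
t 32.35 pos [0.5622 0.1633 0.0691] psi -0.025 tilt [ 0.0016 -0.0003] F [-0.8 -9.4  1.8] w 0.45 g 56.2
F tool -0.5 9.4
to 0.5615 0.1147 tool mm 0.5 48.6
```

```bash
for i in 1 2 3; do python3 -m jog '[{"grip":-0.11,"delta_pos":[0,-1,0],"rot":[0,0,0]},{"grip":-0.11,"delta_pos":[0,0,0],"rot":[0,0,0]}]' >/dev/null; python3 -c "
from st import *
to(.5615,.1147)"; done
```

```text
t 32.6 pos [0.5622 0.1636 0.0691] psi -0.0248 tilt [ 0.0023 -0.0004] F [ -1.1 -12.3   0.9] w 0.454 g 56.7
F tool -0.8 12.4
to 0.5615 0.1147 tool mm 0.5 48.9
t 32.85 pos [0.5622 0.1637 0.069 ] psi -0.0247 tilt [ 0.0031 -0.0006] F [ -0.8 -15.6   2.3] w 0.456 g 57.3
F tool -0.4 15.6
to 0.5615 0.1147 tool mm 0.5 49.0
t 33.1 pos [0.5622 0.1637 0.069 ] psi -0.0246 tilt [ 0.004  -0.0007] F [ -0.3 -20.    2.5] w 0.453 g 58.0
F tool 0.2 20.0
to 0.5615 0.1147 tool mm 0.5 49.1
```

Forward travel stopped at 49 mm, so the cap is fully home. Now I'll open while the arm keeps a light push on the closed end, so the ring springs out with the cap seated.

```bash
python3 -m jog '[{"grip":-0.05,"delta_pos":[0,0,0],"rot":[0,0,0]},{"grip":0.0,"delta_pos":[0,0,0],"rot":[0,0,0]},{"grip":0.06,"delta_pos":[0,0,0],"rot":[0,0,0]},{"grip":0.1,"delta_pos":[0,0,0],"rot":[0,0,0]},{"grip":0.1,"delta_pos":[0,0,0],"rot":[0,0,0]}]' >/dev/null; python3 -c "
from st import *
to(.5615,.1147)";  python3 -m jog '[{"grip":0.16,"delta_pos":[0,-1,0],"rot":[0,0,0]},{"grip":0.22,"delta_pos":[0,-1.3,0],"rot":[0,0,0]},{"grip":0.22,"delta_pos":[0,0,0],"rot":[0,0,0]},{"grip":0.22,"delta_pos":[0,0,0],"rot":[0,0,0]}]' >/dev/null; python3 -c "
from st import *
to(.5615,.1147)"
```

```text
t 33.725 pos [0.5621 0.1665 0.0687] psi -0.0252 tilt [ 0.0014 -0.0004] F [ 0.5 -9.1 -0.9] w 0.553 g 4.4
F tool 0.8 9.0
to 0.5615 0.1147 tool mm 0.7 51.8
t 34.225 pos [0.5621 0.1687 0.0688] psi -0.025 tilt [ 0.0015 -0.0005] F [-0.6 -9.6 -0.5] w 0.611 g 4.6
F tool -0.4 9.6
to 0.5615 0.1147 tool mm 0.7 54.0
```

```bash
for i in 1 2; do python3 -m jog '[{"grip":0.22,"delta_pos":[0,-1.2,0],"rot":[0,0,0]},{"grip":0.22,"delta_pos":[0,0,0],"rot":[0,0,0]},{"grip":0.22,"delta_pos":[0,0,0],"rot":[0,0,0]}]' >/dev/null; python3 -c "
from st import *
to(.5615,.1147)"; done
```

```text
t 34.6 pos [0.5621 0.1695 0.0687] psi -0.0251 tilt [ 0.0018 -0.0006] F [ -0.  -10.4  -0.6] w 0.609 g 5.3
F tool 0.2 10.4
to 0.5615 0.1147 tool mm 0.7 54.8
t 34.975 pos [0.5621 0.1699 0.0686] psi -0.0249 tilt [ 0.0025 -0.0008] F [  0.3 -13.3  -0.3] w 0.611 g 6.7
F tool 0.6 13.3
to 0.5615 0.1147 tool mm 0.7 55.2
```

```bash
python3 -m jog '[{"grip":0.22,"delta_pos":[0,-1.2,0],"rot":[0,0,0]},{"grip":0.22,"delta_pos":[0,0,0],"rot":[0,0,0]},{"grip":0.22,"delta_pos":[0,0,0],"rot":[0,0,0]}]' >/dev/null; python3 -c "
from st import *
to(.5615,.1147)"; python3 -m jog '[{"grip":0.22,"delta_pos":[0,1.5,0],"rot":[0,0,0]},{"grip":0.22,"delta_pos":[0,1.5,0],"rot":[0,0,0]},{"grip":0.26,"delta_pos":[0,1.5,0],"rot":[0,0,0]},{"grip":0.3,"delta_pos":[0,1.5,0],"rot":[0,0,0]},{"grip":0.3,"delta_pos":[0,0,0],"rot":[0,0,0]},{"grip":0.3,"delta_pos":[0,0,0],"rot":[0,0,0]}]' >/dev/null; python3 -c "
from st import *
to(.5615,.1147)"
```

```text
t 35.35 pos [0.5622 0.1701 0.0686] psi -0.0248 tilt [ 0.0035 -0.0009] F [ -0.9 -17.2   0.7] w 0.607 g 8.6
F tool -0.5 17.2
to 0.5615 0.1147 tool mm 0.7 55.4
t 36.1 pos [0.5624 0.1685 0.0694] psi -0.025 tilt [-0.0003  0.0001] F [-0.2 -0.1  0.6] w 0.652 g 0.0
F tool -0.2 0.1
to 0.5615 0.1147 tool mm 0.5 53.8
```

```bash
python3 -m jog '[{"grip":0.35,"delta_pos":[0,0,-8],"rot":[0,0,0]},{"grip":0.35,"delta_pos":[0,0,-20],"rot":[0,0,0]},{"grip":0.35,"delta_pos":[0,0,-30],"rot":[0,0,0]},{"grip":0.35,"delta_pos":[0,0,-40],"rot":[0,0,0]},{"grip":0.35,"delta_pos":[0,0,-30],"rot":[0,0,0]},{"grip":0.35,"delta_pos":[-20,30,0],"rot":[0,0,0]},{"grip":0.35,"delta_pos":[-30,40,0],"rot":[0,0,0]},{"grip":0.35,"delta_pos":[-30,40,0],"rot":[0,0,0]},{"grip":0.35,"delta_pos":[-30,40,0],"rot":[0,0,0]},{"grip":0.35,"delta_pos":[-30,40,0],"rot":[0,0,0]},{"grip":0.35,"delta_pos":[0,0,0],"rot":[0,0,0]},{"grip":0.35,"delta_pos":[0,0,0],"rot":[0,0,0]}]' >/dev/null; python3 - <<'E'
from st import *
import cv2
a=np.array([.5632,.1822]); g=1.5451; d=np.array([np.cos(g),np.sin(g)]); l=np.array([-d[1],d[0]])
for n in ('side','top'):
    p,dd=arm.camera(n); np.savez(f'pics/{n}7.npz',p=p,d=dd)
    if n=='side': A=cv2.resize(p[290:430,280:380,::-1],None,fx=4,fy=4,interpolation=cv2.INTER_CUBIC)
    else: B=cv2.resize(p[210:350,150:250,::-1],None,fx=4,fy=4,interpolation=cv2.INTER_CUBIC)
    p,W=cloud(n,f'pics/{n}7.npz'); z=W[...,2]; s_=(W[...,:2]-a)@d; w=(W[...,:2]-a)@l
    m=(z>.05)&(z<.09)&(abs(w)<.025)&(s_<.06)&(s_>-.08)
    for e in np.arange(-.06,.02,.005):
        k=m&(s_>=e)&(s_<e+.005)
        if k.sum()>5: print(n,e.round(3),k.sum(),w[k].min().round(4),w[k].max().round(4),z[k].max().round(4),"gray",p[k].mean().round(0), p[k&(z>.06)].min())
cv2.imwrite('pics/s7.png',cv2.convertScaleAbs(np.hstack([A,B]),alpha=1.3))
E
```

```text
t 37.6 pos [ 0.4183 -0.0184  0.1985] psi -0.0257 tilt [0.0002 0.0013] F [ 0.8 -0.7  0.2] w 0.673 g 0.0
F tool 0.8 0.6
side -0.04 43 -0.0153 0.0176 0.0778 gray 141.0 101
side -0.035 55 -0.0183 0.0172 0.0788 gray 148.0 100
side -0.03 55 -0.016 0.017 0.0793 gray 152.0 103
side -0.025 55 -0.017 0.0172 0.0775 gray 147.0 99
side -0.02 58 -0.0157 0.0161 0.0771 gray 148.0 94
side -0.015 57 -0.0168 0.0159 0.0789 gray 148.0 87
side -0.01 49 -0.016 0.016 0.0761 gray 148.0 90
side -0.005 86 -0.0171 0.0162 0.0759 gray 130.0 73
side -0.0 82 -0.0135 0.0127 0.0722 gray 45.0 16
side 0.005 23 -0.007 0.0071 0.0665 gray 110.0 60
side 0.01 23 -0.0069 0.0059 0.0672 gray 121.0 94
side 0.015 25 -0.0072 0.0069 0.0685 gray 122.0 77
top -0.045 46 -0.0165 0.0152 0.0798 gray 123.0 90
top -0.04 48 -0.016 0.0172 0.0823 gray 171.0 112
top -0.035 39 -0.0158 0.0175 0.082 gray 170.0 104
top -0.03 51 -0.0182 0.0176 0.0828 gray 172.0 107
top -0.025 38 -0.0181 0.0162 0.0818 gray 168.0 94
top -0.02 47 -0.0154 0.0161 0.0794 gray 172.0 83
top -0.015 41 -0.0151 0.0163 0.0783 gray 170.0 78
top -0.01 41 -0.0149 0.0163 0.0804 gray 174.0 109
top -0.005 34 -0.0169 0.0148 0.0785 gray 117.0 26
top -0.0 25 -0.0128 0.0128 0.075 gray 67.0 30
top 0.005 20 -0.0067 0.0072 0.0725 gray 139.0 73
top 0.01 19 -0.0064 0.0073 0.0708 gray 137.0 77
top 0.015 18 -0.0062 0.006 0.0714 gray 146.0 106
```

View pics/s7.png

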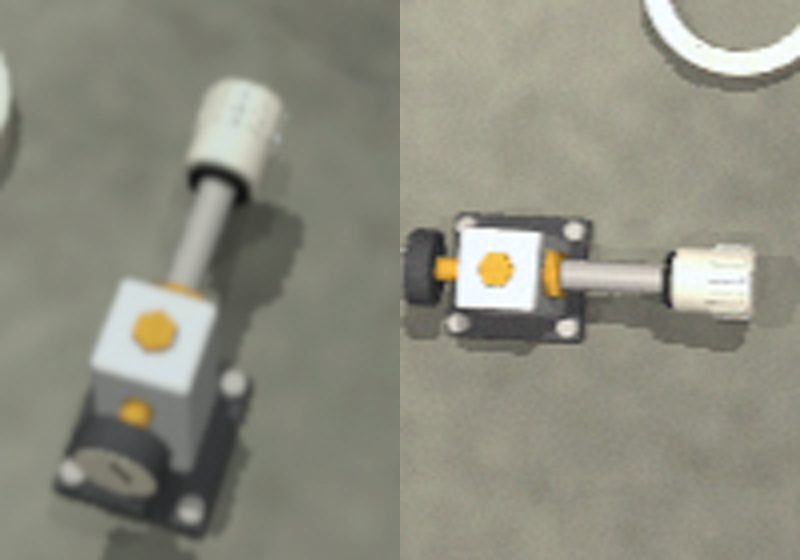

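The crops show the cap straight on the open tube, with its mouth about 86 mm from the post, the locked position. The black ring stands out at about (220,183) on the left and (668,278) on the right. I'll compare how far the ring stands out with the locked state at the start.

```bash
python3 - <<'E'
from h import *
for lab,a,g,k0 in (("start",(.5353,-.2037),1.3513,"0"),("now",(.5632,.1822),1.5451,"7")):
    d=np.array([np.cos(g),np.sin(g)]); l=np.array([-d[1],d[0]])
    for n in ("top","side"):
        p,W=cloud(n,f"pics/{n}{k0}.npz"); s=(W[...,:2]-a)@d; w=(W[...,:2]-a)@l; gr=p.mean(-1); z=W[...,2]
        m=(abs(s)<.025)&(abs(w)<.012)&(z>.064)&(gr<75)
        print(lab,n,m.sum(),"dark s",np.percentile(s[m],[3,50,97]).round(4))
E
```

```text
start top 33 dark s [-0.0062 -0.0042 -0.0016]
start side 26 dark s [-0.0044 -0.0022  0.0022]
now top 20 dark s [-0.001   0.0007  0.003 ]
now side 42 dark s [0.0005 0.0029 0.0045]
```

```bash
python3 -c "
from rig import arm
print(arm.job_done())"
```

```text
the job is handed in; nothing more can be done
None
```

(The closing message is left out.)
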